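Fill the serving pan from the praline hopper

TASK

Fill the pan with pralines from the clear hopper. Slide the empty pan by its handle in under the hopper from the left, square between the guides and up against the end stop, then draw the gate out by its knob as far as it goes so that every praline drops into the pan, and push the gate fully shut again so the hopper can be refilled. Leave the filled pan standing in its place under the hopper, and leave the price card and the ribbon spool where they are.

Things in the scene. Friction and masses are not known exactly. Their poses are not given: they have to be found in the camera images.
- hopper: Fixed hopper, 178 mm high: clear square bin, wooden rim, over a slide gate, on a low dark wooden back (76 mm) and right cheek. Origin on the counter under the middle of the discharge opening (78 x 76 mm); x away from the robot, y to its left, z up. Bin side faces with rim y = +/-47 mm. Gate channel runs out right to y = -124, top z = 75 mm. Clear height below it for the pan: 56 mm.
- bay_mouth (a point): Middle of the open left end of the pan bay, on the counter: hopper (0, 90, 0) mm, axes as the hopper's. The bay is 118 mm wide between a 20 mm high front rail (inner face hopper x = -59) and the back (+59); both guides flare outward from y = 42 to 90 mm, 128 mm apart at the tips. The right cheek (face y = -65 mm, 58 mm high) is the end stop.
- pan_seat (a point): Point on the counter where the pan's origin lies when the pan is seated: hopper frame (0, 7, 0) mm; axes as the hopper's. The guides leave the pan 6 mm of play to either side in x.
- pan: Loose sheet-metal pan, 106 (x) x 140 (y) x 46 mm high (rim bead to 49), walls 4 mm, open on top, 0.30 kg, with a wooden handle sticking out at its +y end. Origin at the centre of the tray's underside, on the counter; z up. It slides on the counter and enters the bay with its -y end first, its axes parallel to the hopper's.
- pan_handle (a point): Grip point at the middle of the pan's handle: pan frame (0, 118, 35) mm. The handle is a bar 20 mm wide (pan x) and 20 mm high (z 25 to 45), 76 mm long along pan y, from y = 78 to 154 mm; grip it across its 20 mm width. Axes as the pan's.
- gate (a joint): Slide gate in the hopper's base (m): 0 = fully shut, grows as it is drawn to the hopper's right (hopper -y), 0.082 = fully out against its stop. Stays where it is left; about 2 N friction. May start up to 8 mm open (nothing falls).
- gate_knob (a point): Middle of the gate's round upright wooden knob, 25 mm diameter, top 122 mm and thick part from 89 mm above the counter (thinner neck below); this point is 106 mm above the counter, at hopper (0, -132) mm when shut. Moves with the gate. Axes as the hopper's.
- price_card: Bystander, loose: small price card in a wooden block, 18 x 58 x 38 mm, near the counter's front edge. Origin: centre of its underside.
- ribbon_spool: Bystander, loose: spool of gold ribbon lying flat, 64 mm diameter, 26 mm high. Origin: centre of its underside.
- sweet_1: Wrapped praline 1 of 10, twist ends, about 52 x 25 x 24 mm, core 22 mm, starts in the hopper on the gate. Origin: centre of its underside as it starts (not its middle).
- sweet_2: Wrapped praline 2 of 10, twist ends, about 52 x 25 x 24 mm, core 22 mm, starts in the hopper on the gate. Origin: centre of its underside as it starts (not its middle).
- sweet_3: Wrapped praline 3 of 10, twist ends, about 52 x 25 x 24 mm, core 22 mm, starts in the hopper on the gate. Origin: centre of its underside as it starts (not its middle).
- sweet_4: Wrapped praline 4 of 10, twist ends, about 52 x 25 x 24 mm, core 22 mm, starts in the hopper on the gate. Origin: centre of its underside as it starts (not its middle).
- sweet_5: Wrapped praline 5 of 10, twist ends, about 52 x 25 x 24 mm, core 22 mm, starts in the hopper on the gate. Origin: centre of its underside as it starts (not its middle).
- sweet_6: Wrapped praline 6 of 10, twist ends, about 52 x 25 x 24 mm, core 22 mm, starts in the hopper on the gate. Origin: centre of its underside as it starts (not its middle).
- sweet_7: Wrapped praline 7 of 10, twist ends, about 52 x 25 x 24 mm, core 22 mm, starts in the hopper on the gate. Origin: centre of its underside as it starts (not its middle).
- sweet_8: Wrapped praline 8 of 10, twist ends, about 52 x 25 x 24 mm, core 22 mm, starts in the hopper on the gate. Origin: centre of its underside as it starts (not its middle).
- sweet_9: Wrapped praline 9 of 10, twist ends, about 52 x 25 x 24 mm, core 22 mm, starts in the hopper on the gate. Origin: centre of its underside as it starts (not its middle).
- sweet_10: Wrapped praline 10 of 10, twist ends, about 52 x 25 x 24 mm, core 22 mm, starts in the hopper on the gate. Origin: centre of its underside as it starts (not its middle).

How it is judged:
By the outcome, as a careful person would: the job done as asked, in the order asked, and still so for the second after the job is handed in, with the robot touching nothing.
It also fails if it takes over 70 s, if anything falls off the work surface, if the arm or the gripper's body presses on something with over 40 N, if the wrist force passes 120 N, or if a joint passes its speed limit or range.

ROBOT

A 7-joint arm with a two-finger parallel gripper is mounted at the origin on a cart in front of the work surface, level with it; the furniture and walls round the work are solid. World frame = base frame: x ahead of the robot, y to its left, z up, the work surface at z = 0. Lengths are in mm, angles in rad, forces in N, time in s.
With the tool pointing down it reaches from about 400 to 875 mm from the base axis. Payload 4.4 kg.
Tool frame: the origin (TCP) lies midway between the tips of the shut fingers; the grasp point (between the pads) lies 19 mm behind it; z points along the fingers, y is the line along which they close (so a half turn about z gives the same grasp; the last joint's range is limited). The gripper opens to 85 mm and grips with 20 to 120 N. Pads are 22 mm wide; open, the fingers measure 114 mm over their backs; the gripper's body (76 mm by 85 mm) begins 54 mm behind the grasp point. The pads swing forward as they close: fully open they stand 13 mm farther back than shut.
Start: joints at [-1.271, 0.628, 0.038, 1.517, -0.027, 0.996, -0.02], TCP at [232.48, 607.018, 231.313] pointing down, gripper open.
Joint ranges: [-3.06, 3.06], [-0.37, 2.12], [-1.25, 1.32], [0.18, 2.47], [-1.1, 4.24], [0.23, 1.98], [-2.94, 2.94]. Speed limits (rad/s): [2.57, 2.57, 3.14, 3.14, 3.14, 3.14, 3.14].

INTERFACE

Orientations are given as [roll, pitch, yaw] about the fixed x, y, z axes, in that order (R = Rz(yaw) Ry(pitch) Rx(roll)).
In Python, from cell import monitor, cams, ctrl gives the robot as it stands.
- The arm moves only by the tool drive_tool, never from a script. Its argument "motion" is a list of rows, each an object with "fingers": the opening, from 0 (shut) to 1 (fully open); "linear": the shift along the tool's x, y, z in m, a list of three; "twist": the turn about the tool's z in rad. In form: [{"fingers": fingers, "linear": [x, y, z], "twist": twist}, ...]. A call has 1 to 5 rows; each row shifts and turns the commanded pose from where the row before left it, along the tool's axes as they then stand; what a row does not reach is not made up. A row lasts 1/12 s, in which the tool goes at most 41.7 mm and 7.16 degrees, less where a joint would pass 70% of its speed; a pose out of reach is approached as far as the arm can. A call with a gripper value outside its range is refused whole. The fingers move at their own pace and stop on an object; the grip force is fixed at half the most. Time passes only in rows, so rows that do not move let the fingers close. It gives the time, the measured TCP pose, the force, the opening and the grip force at its end, in the units of the state.
- monitor.read_state(): the state, without advancing time (a new reading comes with each control period).
- cams.get_image(name): name is "scene" or "side" or "wrist"; returns a dict with "color" (480x640x3 uint8, blue, green, red), "K" (3x3 intrinsics, pixels), "R" (3x3) and "t" (3): a world point X has camera coordinates R X + t. Camera axes: x right, y down, z forward; pixel columns grow to the right and rows downward; lengths in mm; the calibration is good to about 2 mm. The wrist camera is an equidistant fisheye: a pixel r from the principal point sees the ray r / f radians off the axis. A picture is of the moment at which its call begins. There is no depth.
- ctrl.finish_job(): hands the job in; it is judged then, once.
The state is a dict: "clock": time; "qpos": joint angles; "qd": joint speeds; "tau": joint torques, N m; "eef_pos": TCP position; "tool_rot": TCP orientation; "force": force on the tool from outside, world axes, zero at the start; "torque": the same for the moment, N m; "width": finger opening in mm; "gripper_force": force on a finger pad.
Only numpy, scipy, OpenCV 4.12 (cv2) and the standard library are available. Lean on these libraries where they do the work, as an engineer would, in place of code of your own. Each camera call takes 0.05 s, during which the arm holds its last target. There are 200 camera calls.

## Working session

There is one attempt and no reset: what is moved stays moved. The work goes in short steps, Python scripts to look and compute and a tool call to move; the robot and the scene stay as the last step left them, time stands still between calls to the robot, and variables do not carry over. Pictures are saved under pics/ and viewed, at most 10 in all, crops included, and the job is handed in when it is done.

Besides the shell and the picture viewer there is one more tool, called after ">>>" by a JSON object that holds its "fn" and its "kwargs", one argument or row to a line. drive_tool: Moves the arm, as the interface text tells. Its arguments: {"type":"object","properties":{"motion":{"type":"array"}},"required":["motion"]}

```bash
mkdir -p pics; ls
python3 - <<'E'
from cell import monitor,cams
import cv2,numpy as np
s=monitor.read_state();print(s)
np.set_printoptions(precision=4,suppress=True)
for n in("scene","side"):
    d=cams.get_image(n);cv2.imwrite(f"pics/{n}0.png",d["color"]);print(n,d["K"],d["R"],d["t"])
    np.savez(f"{n}.npz",**{k:d[k] for k in("K","R","t")})
E
```

```text
pics
{'clock': 0.0, 'qpos': array([-1.2707665 ,  0.6293807 ,  0.03839222,  1.51839449, -0.02698969,
        0.99629511, -0.0200281 ]), 'qd': array([ 0.00103339,  0.00230647, -0.00201527,  0.00132394,  0.00039366,
        0.00012129,  0.00068604]), 'tau': array([-3.95297238e-04, -5.63402259e+01,  1.22680563e+00, -1.93444973e+01,
        1.11456175e-02,  1.07161907e-02, -2.33818434e-05]), 'eef_pos': array([232.2401487 , 606.406358  , 230.35731184]), 'tool_rot': array([-3.13963152e+00,  7.76048443e-06,  2.77577998e+00]), 'force': array([ 0.21680999, -0.16469347, -0.52523243]), 'torque': array([0.01047472, 0.03236669, 0.06480608]), 'gripper_force': 0.0, 'width': 85.17226516112054}
scene [[564.6133   0.     325.4173]
 [  0.     564.6133 245.3122]
 [  0.       0.       1.    ]] [[ 0.6438 -0.7651 -0.0161]
 [-0.5087 -0.4122 -0.7559]
 [ 0.5717  0.4948 -0.6545]] [-241.6805  402.7553  710.9226]
side [[504.7473   0.     311.4298]
 [  0.     504.7473 243.1999]
 [  0.       0.       1.    ]] [[-0.9989  0.0458 -0.009 ]
 [ 0.0381  0.6902 -0.7226]
 [-0.0269 -0.7222 -0.6912]] [ 515.3727  -42.4035 1136.7661]
```

View pics/scene0.png

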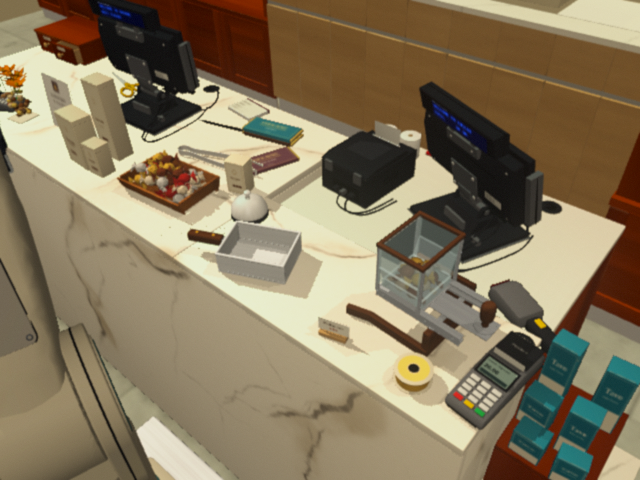

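View pics/side0.png

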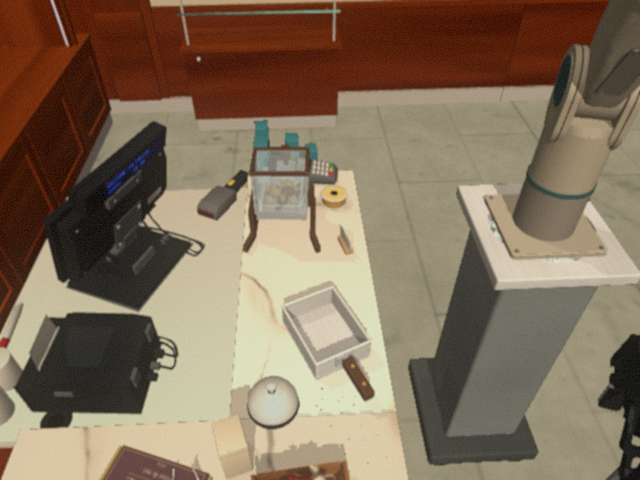

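The scene shows the pan at about (260,250) with its handle to the left at (205,237), the hopper at (420,265), its knob at (488,312), the card at (333,328) and the spool at (413,370). The side view shows the pan at (327,330), the handle at (357,378) and the hopper at (280,185). I'll enlarge both.

Run:
```python
import cv2
a=cv2.imread("pics/scene0.png");b=cv2.imread("pics/side0.png")
cv2.imwrite("pics/c1.png",cv2.resize(a[205:405,340:540],None,fx=3,fy=3,interpolation=cv2.INTER_CUBIC)[:600])
p=cv2.resize(a[210:300,180:310],None,fx=3,fy=3,interpolation=cv2.INTER_CUBIC)
q=cv2.resize(b[270:410,270:390],None,fx=3,fy=3,interpolation=cv2.INTER_CUBIC)
r=cv2.resize(b[130:260,235:365],None,fx=3,fy=3,interpolation=cv2.INTER_CUBIC)
import numpy as np
c=np.zeros((600,800,3),np.uint8)
c[:420,:360]=q;c[:390,400:790]=r
cv2.imwrite("pics/c2.png",c)
```

```text
(no output)
```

View pics/c1.png

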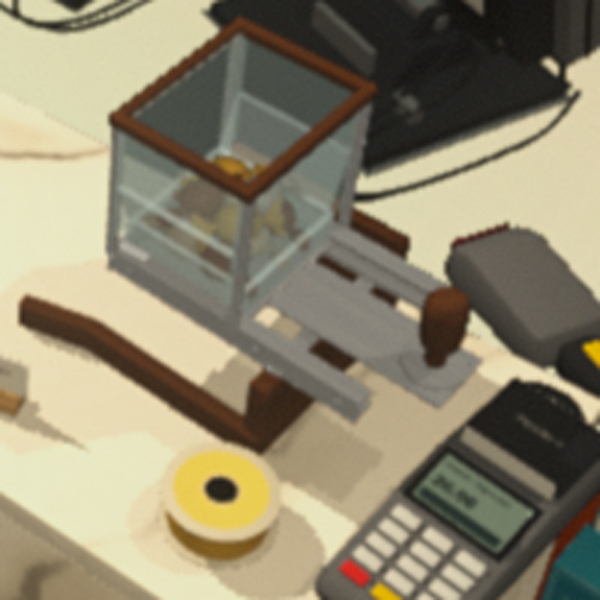

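View pics/c2.png

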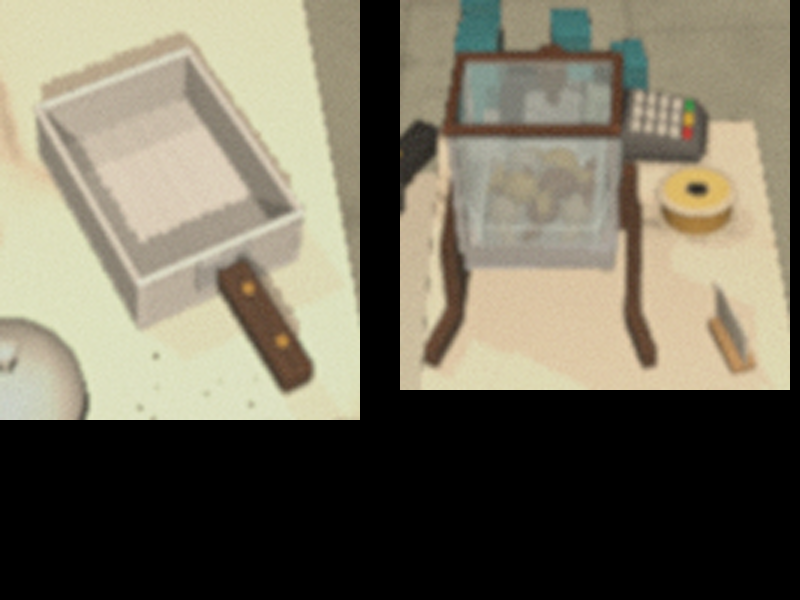

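The crops show the hopper rim corners in scene crop c1 at (241,20), (112,120), (375,88) and (250,195), with the knob top at (447,295). The right-hand crop in c2 shows the rim and both guide tips, and the left-hand one the pan rim corners and handle. Next I'll fit the poses.

```bash
cat > h.py <<'E'
import numpy as np
from scipy.optimize import least_squares
C={n:dict(np.load(f"{n}.npz")) for n in("scene","side")}
def proj(n,X):
    c=C[n];x=np.atleast_2d(X)@c["R"].T+c["t"];x=x@c["K"].T;return x[:,:2]/x[:,2:]
def w(p,L):
    L=np.atleast_2d(L).astype(float);c,s=np.cos(p[2]),np.sin(p[2])
    return np.c_[p[0]+c*L[:,0]-s*L[:,1],p[1]+s*L[:,0]+c*L[:,1],L[:,2]]
def fit(obs,p0,nx=0):
    def f(p): return np.concatenate([(proj(n,w(p,L(p) if callable(L) else L))[0]-uv) for n,L,uv in obs])
    r=least_squares(f,p0,loss="soft_l1",f_scale=1.5);return r.x,r.fun.reshape(-1,2)
def ray(n,uv,z):
    c=C[n];d=c["R"].T@np.linalg.solve(c["K"],[*uv,1]);o=-c["R"].T@c["t"];return o+d*(z-o[2])/d[2]
E
python3 - <<'E'
from h import *
np.set_printoptions(precision=2,suppress=True)
A=lambda u,v:np.array([340+u/3-.33,205+v/3-.33])
Q=lambda u,v:np.array([270+u/3-.33,270+v/3-.33])
S=lambda u,v:np.array([235+(u-400)/3-.33,130+v/3-.33])
r=lambda sx,sy:(lambda p:[sx*p[3],sy*47,178])
obs=[("scene",r(1,1),A(241,20)),("scene",r(-1,1),A(112,120)),("scene",r(1,-1),A(375,88)),("scene",r(-1,-1),A(250,197)),
("side",r(1,1),S(445,126)),("side",r(-1,1),S(622,126)),("side",r(1,-1),S(458,53)),("side",r(-1,-1),S(621,52))]
p,e=fit(obs,[600,-150,0,50]);print("hopper",p,p[2]*57.3);print(e)
k=ray("scene",A(447,296),122);d=k-p[[0,1,0]]*[1,1,0];c,s=np.cos(p[2]),np.sin(p[2]);print("knob",k,"hopper fr",c*d[0]+s*d[1],-s*d[0]+c*d[1])
# check guide tips
for n,uv in(("side",S(655,360)),("side",S(635,360)),("side",S(425,358)),("side",S(447,355))):
    k=ray(n,uv,20 if uv[0]>290 else 20);d=k[:2]-p[:2];print("tip",c*d[0]+s*d[1],-s*d[0]+c*d[1])
po=[("side",[53,-70,49],Q(38,106)),("side",[-53,-70,49],Q(188,38)),("side",[-53,70,49],Q(302,212)),("side",[53,70,49],Q(138,282)),
("scene",[53,70,49],np.array([231,223])),("scene",[53,-70,49],np.array([302,233])),("scene",[-53,70,49],np.array([218,252])),("side",[-10,154,45],Q(313,370)),("side",[10,154,45],Q(286,386))]
p2,e=fit(po,[550,150,.4]);print("pan",p2,p2[2]*57.3);print(e)
print("handle",w(p2,[0,118,35]))
print("card",ray("side",S(733,370),0),"spool",ray("side",S(697,190),26),ray("scene",A(221,490),26))
E
```

```text
hopper [576.2  -34.75  -0.05  57.51] -3.1132951658658605
[[-1.86 -0.71]
 [-1.8  -1.42]
 [ 0.85  0.27]
 [ 0.57  0.19]
 [-0.08 -0.11]
 [-0.45 -0.25]
 [-0.06 -2.18]
 [ 0.47 -2.01]]
knob [ 570.55 -168.61  122.  ] hopper fr 1.6276446851926734 -133.96188485531204
tip -80.10814622903933 104.8229055680295
tip -66.16227273541384 104.81454601388347
tip 80.76824737587657 102.72917613614928
tip 65.64130382663011 99.73297938758023
pan [505.07 283.46  44.39] 2543.4127866768013
[[-1.19 -1.04]
 [ 0.72  2.16]
 [ 1.05 -0.27]
 [-0.43  0.25]
 [ 4.14 -3.88]
 [-2.48 -2.16]
 [-5.19  0.01]
 [ 1.05 -1.39]
 [-1.04 -1.59]]
handle [[458.53 391.89  35.  ]]
card [445.91  67.1    0.  ] spool [ 458.56 -107.26   26.  ] [ 459.78 -112.92   26.  ]
```

Run:
```python
import cv2,numpy as np
a=cv2.imread("pics/scene0.png");b=cv2.imread("pics/side0.png")
z=lambda i:cv2.resize(i,None,fx=4,fy=4,interpolation=cv2.INTER_CUBIC)
c=np.zeros((600,800,3),np.uint8)
c[:300,:500]=z(a[212:287,183:308]); c[300:,:500]=z(b[137:212,230:355]);c[:300,520:800]=z(b[200:275,235:305]);c[300:,520:800]=z(b[200:275,290:360])
cv2.imwrite("pics/c3.png",c)
```

```text
(no output)
```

View pics/c3.png

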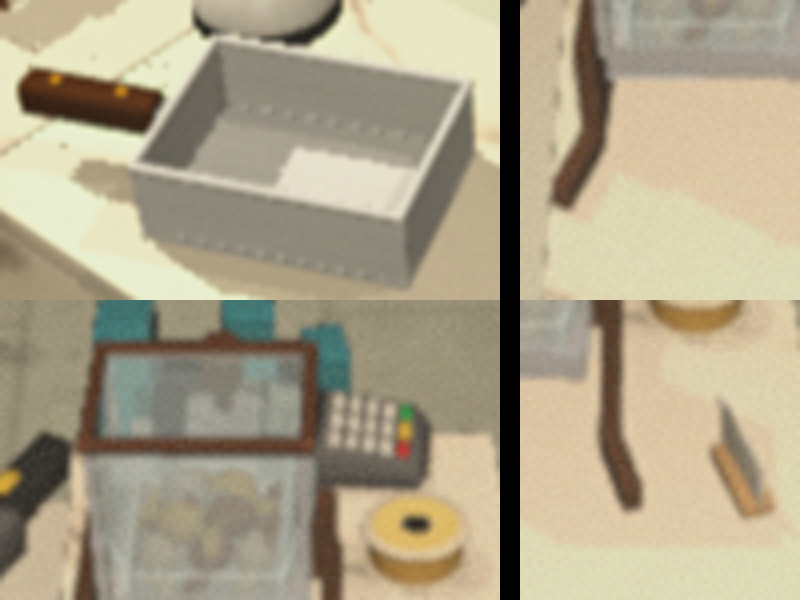

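Run:
```python
from h import *
np.set_printoptions(precision=2,suppress=True)
A=lambda u,v:np.array([340+u/3-.33,205+v/3-.33])
Q=lambda u,v:np.array([270+u/3-.33,270+v/3-.33])
P=lambda u,v:np.array([183+u/4-.37,212+v/4-.37])
S=lambda u,v:np.array([230+u/4-.37,137+(v-300)/4-.37])
B=lambda u,v:np.array([235+(u-520)/4-.37,200+v/4-.37])
F=lambda u,v:np.array([290+(u-520)/4-.37,200+(v-300)/4-.37])
r=lambda sx,sy:(lambda p:[sx*p[3],sy*p[4],178])
obs=[("scene",r(1,1),A(241,20)),("scene",r(-1,1),A(112,120)),("scene",r(1,-1),A(375,88)),("scene",r(-1,-1),A(250,197)),
("side",r(1,1),S(78,440)),("side",r(-1,1),S(317,440)),("side",r(1,-1),S(97,345)),("side",r(-1,-1),S(317,344)),
("side",[-64,90,0],F(622,509)),("side",[64,90,0],B(573,208))]
for o in (obs,obs[:4],obs[4:]):
    p,e=fit(o,[600,-50,0,50,47]);print("hopper",p,p[2]*57.3);print(e.T)
p,e=fit(obs,[600,-50,0,50,47])
k=ray("scene",A(447,296),122);d=k-p[[0,1,0]]*[1,1,0];c,s=np.cos(p[2]),np.sin(p[2]);print("knob",k,"hopper fr",c*d[0]+s*d[1],-s*d[0]+c*d[1])
print("knobside",proj("side",w(p,[0,-132,122])),S(222,333))
po=[("side",[53,-70,49],Q(38,106)),("side",[-53,-70,49],Q(188,38)),("side",[-53,70,49],Q(302,212)),("side",[53,70,49],Q(138,282)),("side",[-10,154,45],Q(313,370)),("side",[10,154,45],Q(286,386)),
("scene",[53,70,49],P(218,40)),("scene",[53,-70,49],P(472,82)),("scene",[-53,-70,49],P(404,217)),("scene",[-53,70,49],P(135,165)),("scene",[-53,-70,0],P(407,286))]
for o in (po,po[:6],po[6:]):
    p2,e=fit(o,[550,250,.4]);print("pan",p2,p2[2]*57.3);print(e.T)
    print("handle",w(p2,[0,118,35]))
```

```text
hopper [576.34 -34.96  -0.05  57.98  44.43] -2.9740674941881986
[[-0.42 -0.55 -0.24 -0.72  0.33 -0.42 -0.39  0.02 -3.    4.55]
 [-0.22 -0.49 -0.61 -0.42 -0.86 -1.08 -2.06 -2.05 -0.5  -0.13]]
hopper [575.89 -36.15  -0.05  57.74  44.39] -2.9008084742788514
[[-0.1   0.02  0.16 -0.08]
 [ 0.24 -0.07 -0.15 -0.01]]
hopper [576.16 -31.05  -0.06  58.04  42.47] -3.2643416114509147
[[ 0.31 -0.32 -0.37  0.3  -3.04  4.37]
 [-0.36 -0.41 -0.59 -0.42  0.88  1.04]]
knob [ 570.55 -168.61  122.  ] hopper fr 1.1459995184005676 -133.7685817969022
knobside [[284.29 145.54]] [285.13 144.88]
pan [506.04 282.28   0.41] 23.488972786353937
[[-1.83 -0.06  0.48 -0.82  0.7  -1.35 -1.42 -0.41 -1.46 -2.73 -0.52]
 [-1.37  1.68 -0.99 -0.31 -2.24 -2.41 -2.44 -1.41 -0.39 -0.74  1.02]]
handle [[459.01 390.5   35.  ]]
pan [505.19 284.5    0.4 ] 23.19482338031925
[[-1.24  0.72  1.05 -0.5   1.01 -1.09]
 [-0.61  2.58  0.27  0.8  -0.76 -0.96]]
handle [[458.72 392.96  35.  ]]
pan [506.16 279.02   0.41] 23.70334297272271
[[-0.43  0.79  0.   -1.52  0.9 ]
 [-1.79 -0.89  0.25  0.04  1.67]]
handle [[458.72 387.07  35.  ]]
```

```bash
cat >> h.py <<'E'
import json
def plan(x,y,z,yaw,f,n=None,start=None):
    """rows to world TCP (mm), yaw; tool pointing down"""
    from cell import monitor
    s=monitor.read_state();p=np.array(s["eef_pos"]);a=s["tool_rot"][2]
    T=np.array([x,y,z],float);d=T-p;tw=-((yaw-a+np.pi)%(2*np.pi)-np.pi)
    n=n or int(max(np.ceil(np.linalg.norm(d)/38),np.ceil(abs(tw)/.115),1))
    print("now",p.round(1),round(a,3),"rows",n)
    for i in range(n):
        b=a-tw*i/n;tx=[np.cos(b),np.sin(b)];ty=[np.sin(b),-np.cos(b)];q=d/n
        print([round(float(v),4) for v in(q[:2]@tx/1e3,q[:2]@ty/1e3,-q[2]/1e3)],round(tw/n,3))
E
python3 - <<'E'
from h import *
np.set_printoptions(precision=1,suppress=True)
for uv in((248,400),(298,400),(273,424),(273,385)): print("dome",ray("side",uv,0))
for uv in((243,190),(243,240),(232,410)): print("line",ray("side",uv,0))
plan(459,391,120,1.98,.8)
E
```

```text
dome [638.8 400.    0. ]
dome [556.6 404.2   0. ]
dome [597.3 443.8   0. ]
dome [597.9 374.5   0. ]
line [ 676.4 -164.9    0. ]
line [667.   14.4   0. ]
line [663.9 416.5   0. ]
now [232.3 606.5 230.5] 2.776 rows 9
[-0.0321, -0.0133, 0.0123] 0.088
[-0.0331, -0.0105, 0.0123] 0.088
[-0.0339, -0.0075, 0.0123] 0.088
[-0.0345, -0.0045, 0.0123] 0.088
[-0.0347, -0.0014, 0.0123] 0.088
[-0.0347, 0.0017, 0.0123] 0.088
[-0.0344, 0.0047, 0.0123] 0.088
[-0.0339, 0.0077, 0.0123] 0.088
[-0.0331, 0.0107, 0.0123] 0.088
```

>>> {"fn": "drive_tool", "kwargs": {
  "motion": [
    {"fingers": 0.8, "linear": [-0.032, -0.0133, 0.0123], "twist": 0.088},
    {"fingers": 0.8, "linear": [-0.033, -0.0105, 0.0123], "twist": 0.088},
    {"fingers": 0.8, "linear": [-0.034, -0.0075, 0.0123], "twist": 0.088},
    {"fingers": 0.8, "linear": [-0.0345, -0.0045, 0.0123], "twist": 0.088},
    {"fingers": 0.8, "linear": [-0.0345, -0.0015, 0.0123], "twist": 0.088}
  ]
}}

```text
clock: 0.52
eef_pos: [359.0, 486.0, 169.0]
tool_rot: [-3.141, 0.0, 2.332]
force: [0.5, 0.2, 0.1]
width: 68.2
gripper_force: 0.0
```

>>> {"fn": "drive_tool", "kwargs": {
  "motion": [
    {"fingers": 0.8, "linear": [-0.0347, 0.0017, 0.0123], "twist": 0.088},
    {"fingers": 0.8, "linear": [-0.0344, 0.0047, 0.0123], "twist": 0.088},
    {"fingers": 0.8, "linear": [-0.0339, 0.0077, 0.0123], "twist": 0.088},
    {"fingers": 0.8, "linear": [-0.0331, 0.0107, 0.0123], "twist": 0.088},
    {"fingers": 0.8, "linear": [0, 0, 0], "twist": 0}
  ]
}}

```text
clock: 0.93
eef_pos: [464.9, 382.9, 118.4]
tool_rot: [-3.14, 0.008, 1.97]
force: [0.7, -1.2, 0.3]
width: 68.4
gripper_force: 0.0
```

Run:
```python
from h import *
from cell import cams
import cv2
d=cams.get_image("wrist");cv2.imwrite("pics/w1.png",d["color"]);np.savez("w1.npz",**{k:d[k] for k in("K","R","t")})
print(d["K"],d["R"],d["t"])
plan(459,391,18,1.98,.8)
```

```text
[[371.64829954   0.         319.75701488]
 [  0.         371.64829954 238.39410483]
 [  0.           0.           1.        ]] [[ 0.92118905  0.38911343 -0.00121713]
 [ 0.37331715 -0.88290198  0.28481292]
 [ 0.10974992 -0.26282092 -0.95858235]] [-577.40806809  158.88015863  319.49603902]
now [462.2 386.6 119.1] 1.976 rows 3
[0.0018, -0.0004, 0.0337] -0.001
[0.0018, -0.0004, 0.0337] -0.001
[0.0018, -0.0004, 0.0337] -0.001
```

View pics/w1.png

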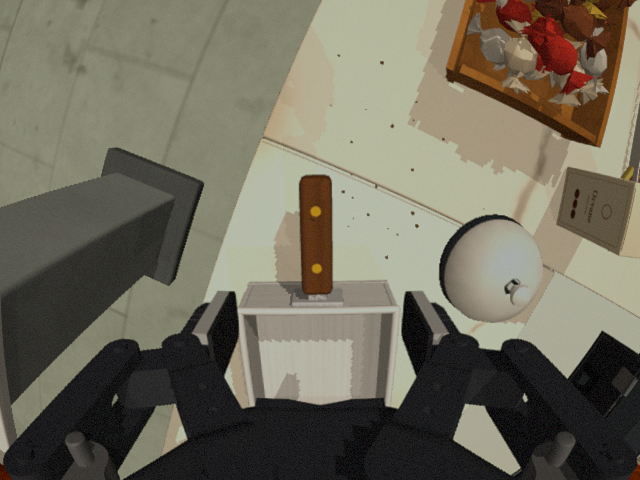

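The wrist picture shows the handle between (302..331, 177..292), rivets at (316,211) and (317,268), centred between the fingers. I'll check its position with the fisheye model.

```bash
cat >> h.py <<'E'
def fray(f,uv,z):
    c=np.load(f);K=c["K"];v=np.array(uv)-K[:2,2];r=np.hypot(*v);th=r/K[0,0]
    d=c["R"].T@np.r_[np.sin(th)*v/r,np.cos(th)];o=-c["R"].T@c["t"];return o+d*(z-o[2])/d[2]
E
python3 - <<'E'
from h import *
np.set_printoptions(precision=1,suppress=True)
e=[fray("w1.npz",uv,45) for uv in((302,178),(330,178),(302,292),(331,292))];print(np.array(e))
a=(e[0]+e[1])/2;b=(e[2]+e[3])/2;d=(a-b);print("len",np.hypot(*d[:2]),"yaw",np.arctan2(-d[0],d[1]),"mid",(a+b)/2)
plan(*((a+b)/2)[:2],18,1.98,.8,n=4)
E
```

```text
[[438.4 419.6  45. ]
 [453.4 426.   45. ]
 [465.6 352.7  45. ]
 [482.6 359.9  45. ]]
len 72.23933193431553 yaw 0.401225036597846 mid [460.  389.5  45. ]
now [462.2 386.6 119.1] 1.976 rows 4
[0.0009, -0.0002, 0.0253] -0.001
[0.0009, -0.0002, 0.0253] -0.001
[0.0009, -0.0002, 0.0253] -0.001
[0.0009, -0.0002, 0.0253] -0.001
```

>>> {"fn": "drive_tool", "kwargs": {
  "motion": [
    {"fingers": 0.8, "linear": [0.001, 0, 0.025], "twist": 0},
    {"fingers": 0.8, "linear": [0.001, 0, 0.025], "twist": 0},
    {"fingers": 0.8, "linear": [0.001, 0, 0.025], "twist": 0},
    {"fingers": 0.8, "linear": [0.001, 0, 0.026], "twist": 0},
    {"fingers": 0.8, "linear": [0, 0, 0], "twist": 0}
  ]
}}

```text
clock: 1.4
eef_pos: [453.4, 394.8, 15.1]
tool_rot: [-3.133, 0.001, 1.986]
force: [-0.2, -0.5, 0.5]
width: 68.5
gripper_force: 0.0
```

>>> {"fn": "drive_tool", "kwargs": {
  "motion": [
    {"fingers": 0, "linear": [0, 0, 0], "twist": 0},
    {"fingers": 0, "linear": [0, 0, 0], "twist": 0},
    {"fingers": 0, "linear": [0, 0, 0], "twist": 0},
    {"fingers": 0, "linear": [0, 0, 0], "twist": 0},
    {"fingers": 0, "linear": [0, 0, 0], "twist": 0}
  ]
}}

```text
clock: 1.82
eef_pos: [458.1, 396.5, 21.4]
tool_rot: [3.139, -0.001, 1.984]
force: [-1.7, 1.1, 6.2]
width: 19.0
gripper_force: 61.9
```

Run:
```python
from h import *
from cell import monitor
s=monitor.read_state();print(s["eef_pos"],s["tool_rot"],s["width"],s["gripper_force"],s["force"])
plan(593,285,s["eef_pos"][2],np.pi/2-.052,0,n=10)
```

```text
[458.08337361 396.50973472  21.39574532] [ 3.13946005e+00 -1.21628276e-03  1.98372888e+00] 18.9565495487931 61.87783598899841 [-1.65572764  1.1361685   6.17220546]
now [458.1 396.5  21.4] 1.984 rows 10
[-0.0156, 0.0079, -0.0] 0.046
[-0.0152, 0.0086, -0.0] 0.046
[-0.0148, 0.0093, -0.0] 0.046
[-0.0144, 0.01, -0.0] 0.046
[-0.0139, 0.0106, -0.0] 0.046
[-0.0134, 0.0113, -0.0] 0.046
[-0.0129, 0.0119, -0.0] 0.046
[-0.0123, 0.0125, -0.0] 0.046
[-0.0117, 0.013, -0.0] 0.046
[-0.0111, 0.0136, -0.0] 0.046
```

>>> {"fn": "drive_tool", "kwargs": {
  "motion": [
    {"fingers": 0, "linear": [-0.0156, 0.008, -0.0005], "twist": 0.046},
    {"fingers": 0, "linear": [-0.0152, 0.0086, -0.0005], "twist": 0.046},
    {"fingers": 0, "linear": [-0.0148, 0.0093, 0], "twist": 0.046},
    {"fingers": 0, "linear": [-0.0144, 0.01, 0], "twist": 0.046},
    {"fingers": 0, "linear": [-0.0139, 0.0106, 0], "twist": 0.046}
  ]
}}

```text
clock: 2.23
eef_pos: [526.0, 340.8, 21.6]
tool_rot: [3.141, -0.003, 1.75]
force: [-3.5, 4.1, 6.0]
width: 19.1
gripper_force: 61.9
```

>>> {"fn": "drive_tool", "kwargs": {
  "motion": [
    {"fingers": 0, "linear": [-0.0134, 0.0113, 0], "twist": 0.046},
    {"fingers": 0, "linear": [-0.0129, 0.0119, 0], "twist": 0.046},
    {"fingers": 0, "linear": [-0.0123, 0.0125, 0], "twist": 0.046},
    {"fingers": 0, "linear": [-0.0117, 0.013, 0], "twist": 0.046},
    {"fingers": 0, "linear": [-0.011, 0.0136, 0], "twist": 0.046}
  ]
}}

```text
clock: 2.65
eef_pos: [593.6, 285.1, 21.6]
tool_rot: [-3.141, -0.003, 1.519]
force: [-4.4, 4.9, 5.8]
width: 18.7
gripper_force: 61.9
```

>>> {"fn": "drive_tool", "kwargs": {
  "motion": [
    {"fingers": 0, "linear": [0, 0, 0], "twist": 0},
    {"fingers": 0, "linear": [0, 0, 0], "twist": 0},
    {"fingers": 0, "linear": [0, 0, 0], "twist": 0}
  ]
}}

```text
clock: 2.9
eef_pos: [595.0, 282.1, 21.2]
tool_rot: [3.138, 0.002, 1.523]
force: [3.3, -3.3, 4.6]
width: 19.1
gripper_force: 61.6
```

Run:
```python
from h import *
from cell import cams,monitor
import cv2
s=monitor.read_state();print(s["eef_pos"],s["tool_rot"],s["width"],s["gripper_force"],s["force"])
a=cams.get_image("side")["color"];b=cams.get_image("scene")["color"]
c=np.zeros((600,800,3),np.uint8)
z=lambda i,f:cv2.resize(i,None,fx=f,fy=f,interpolation=cv2.INTER_CUBIC)
c[:,:400]=z(a[170:370,215:349],3)[:, :400];c[:480,400:]=z(b[195:355,245:379],3)[:, :400]
cv2.imwrite("pics/p1.png",c)
plan(583,95,s["eef_pos"][2],np.pi/2-.052,0)
```

```text
[595.02548116 282.09176912  21.20550621] [3.13808701e+00 2.06881773e-03 1.52317887e+00] 19.1229640221065 61.56535863876343 [ 3.34084784 -3.34910938  4.63520671]
now [594.2 282.9  21.1] 1.524 rows 5
[-0.0376, -0.0005, -0.0] 0.001
[-0.0376, -0.0004, -0.0] 0.001
[-0.0376, -0.0004, -0.0] 0.001
[-0.0376, -0.0004, -0.0] 0.001
[-0.0376, -0.0003, -0.0] 0.001
```

View pics/p1.png

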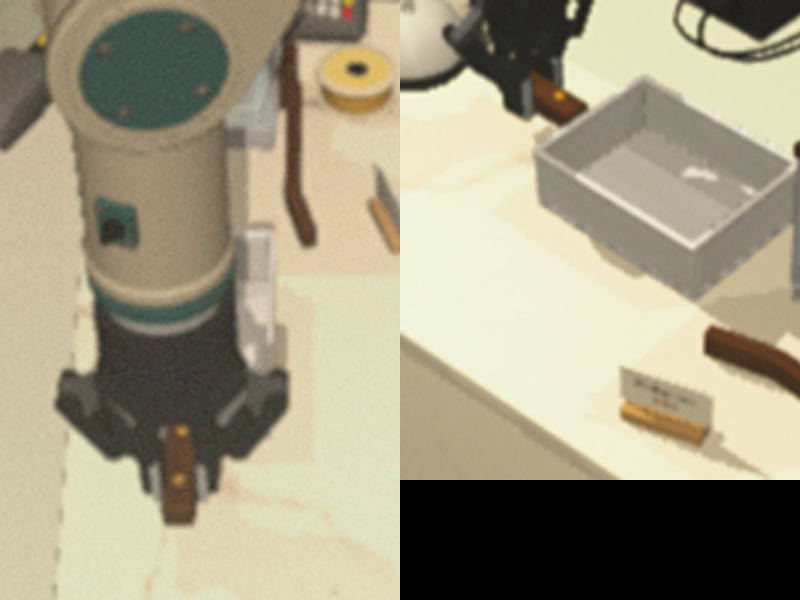

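Run:
```python
from h import *
np.set_printoptions(precision=2,suppress=True)
P=lambda u,v:np.array([245+(u-400)/3-.33,195+v/3-.33])
po=[("scene",[53,70,49],P(643,79)),("scene",[53,-70,49],P(797,165)),("scene",[-53,-70,49],P(692,247)),("scene",[-53,70,49],P(537,153)),("scene",[-53,-70,0],P(695,300))]
p,e=fit(po,[580,150,0]);print(p,e.T)
d=p[:2]-[575.9,-36.15];a=-.0506;c,s=np.cos(a),np.sin(a);print("in hopper",c*d[0]+s*d[1],-s*d[0]+c*d[1],"yaw",p[2]-a)
```

```text
[586.65 156.3   -0.04] [[-0.29  2.05  0.65 -1.8  -0.45]
 [-1.79 -0.58  0.9  -1.13  2.01]]
in hopper 0.9995341243073117 192.7475379076025 yaw 0.007240298442334654
```

>>> {"fn": "drive_tool", "kwargs": {
  "motion": [
    {"fingers": 0, "linear": [-0.025, -0.0003, 0], "twist": 0.002},
    {"fingers": 0, "linear": [-0.025, -0.0003, 0], "twist": 0.002},
    {"fingers": 0, "linear": [-0.025, -0.0003, 0], "twist": 0.002},
    {"fingers": 0, "linear": [-0.025, -0.0003, 0], "twist": 0},
    {"fingers": 0, "linear": [-0.025, 0, 0], "twist": 0}
  ]
}}

```text
clock: 3.42
eef_pos: [584.9, 164.9, 21.6]
tool_rot: [3.141, -0.006, 1.522]
force: [0.2, 6.7, 6.5]
width: 18.8
gripper_force: 62.0
```

>>> {"fn": "drive_tool", "kwargs": {
  "motion": [
    {"fingers": 0, "linear": [-0.01, 0, 0], "twist": 0},
    {"fingers": 0, "linear": [-0.01, 0, 0], "twist": 0},
    {"fingers": 0, "linear": [-0.01, 0, 0], "twist": 0},
    {"fingers": 0, "linear": [-0.01, 0, 0], "twist": 0},
    {"fingers": 0, "linear": [0, 0, 0], "twist": 0}
  ]
}}

```text
clock: 3.83
eef_pos: [583.0, 122.3, 21.5]
tool_rot: [3.141, -0.004, 1.519]
force: [1.5, 1.6, 5.7]
width: 19.0
gripper_force: 61.9
```

>>> {"fn": "drive_tool", "kwargs": {
  "motion": [
    {"fingers": 0, "linear": [-0.005, 0, 0], "twist": 0},
    {"fingers": 0, "linear": [-0.005, 0, 0], "twist": 0},
    {"fingers": 0, "linear": [-0.004, 0, 0], "twist": 0},
    {"fingers": 0, "linear": [-0.003, 0, 0], "twist": 0},
    {"fingers": 0, "linear": [0, 0, 0], "twist": 0}
  ]
}}

```text
clock: 4.25
eef_pos: [582.2, 107.9, 21.5]
tool_rot: [3.141, -0.006, 1.521]
force: [0.4, 6.2, 8.4]
width: 18.6
gripper_force: 62.1
```

>>> {"fn": "drive_tool", "kwargs": {
  "motion": [
    {"fingers": 0, "linear": [-0.003, 0, 0], "twist": 0},
    {"fingers": 0, "linear": [-0.002, 0, 0], "twist": 0},
    {"fingers": 0, "linear": [-0.002, 0, 0], "twist": 0},
    {"fingers": 0, "linear": [0, 0, 0], "twist": 0}
  ]
}}

```text
clock: 4.58
eef_pos: [581.9, 101.6, 21.6]
tool_rot: [3.141, -0.006, 1.522]
force: [0.1, 6.8, 9.2]
width: 18.8
gripper_force: 62.2
```

>>> {"fn": "drive_tool", "kwargs": {
  "motion": [
    {"fingers": 0, "linear": [-0.002, 0, 0], "twist": 0},
    {"fingers": 0, "linear": [-0.002, 0, 0], "twist": 0},
    {"fingers": 0, "linear": [-0.001, 0, 0], "twist": 0},
    {"fingers": 0, "linear": [0, 0, 0], "twist": 0}
  ]
}}

```text
clock: 4.92
eef_pos: [581.7, 96.9, 21.5]
tool_rot: [3.141, -0.006, 1.522]
force: [0.8, 7.4, 9.2]
width: 19.0
gripper_force: 62.2
```

>>> {"fn": "drive_tool", "kwargs": {
  "motion": [
    {"fingers": 0, "linear": [-0.001, 0, 0], "twist": 0},
    {"fingers": 0, "linear": [-0.001, 0, 0], "twist": 0},
    {"fingers": 0, "linear": [0, 0, 0], "twist": 0}
  ]
}}

```text
clock: 5.17
eef_pos: [581.6, 96.5, 21.6]
tool_rot: [3.141, -0.008, 1.523]
force: [1.3, 9.7, 8.9]
width: 18.9
gripper_force: 62.2
```

>>> {"fn": "drive_tool", "kwargs": {
  "motion": [
    {"fingers": 0, "linear": [-0.0015, 0, 0], "twist": 0},
    {"fingers": 0, "linear": [-0.0015, 0, 0], "twist": 0},
    {"fingers": 0, "linear": [0, 0, 0], "twist": 0}
  ]
}}

```text
clock: 5.42
eef_pos: [581.7, 96.5, 21.6]
tool_rot: [3.141, -0.011, 1.524]
force: [1.0, 15.3, 6.8]
width: 19.1
gripper_force: 62.1
```

>>> {"fn": "drive_tool", "kwargs": {
  "motion": [
    {"fingers": 0, "linear": [-0.0015, 0, 0], "twist": 0},
    {"fingers": 0, "linear": [-0.0015, 0, 0], "twist": 0},
    {"fingers": 0, "linear": [0, 0, 0], "twist": 0}
  ]
}}

```text
clock: 5.67
eef_pos: [582.2, 96.4, 21.6]
tool_rot: [3.14, -0.015, 1.525]
force: [2.9, 20.2, 5.9]
width: 18.7
gripper_force: 61.9
```

>>> {"fn": "drive_tool", "kwargs": {
  "motion": [
    {"fingers": 0, "linear": [0.003, 0, 0], "twist": 0},
    {"fingers": 0, "linear": [0.002, 0, 0], "twist": 0},
    {"fingers": 0.6, "linear": [0, 0, 0], "twist": 0},
    {"fingers": 0.6, "linear": [0, 0, 0], "twist": 0},
    {"fingers": 0.6, "linear": [0, 0, 0], "twist": 0}
  ]
}}

```text
clock: 6.08
eef_pos: [580.0, 88.0, 20.0]
tool_rot: [-3.139, 0.0, 1.518]
force: [1.1, -0.2, -0.9]
width: 51.2
gripper_force: 0.0
```

>>> {"fn": "drive_tool", "kwargs": {
  "motion": [
    {"fingers": 0.6, "linear": [0, 0, 0], "twist": 0},
    {"fingers": 0.6, "linear": [0, 0, -0.02], "twist": 0},
    {"fingers": 0.6, "linear": [0, 0, -0.035], "twist": 0},
    {"fingers": 0.6, "linear": [0, 0, -0.04], "twist": 0},
    {"fingers": 0.6, "linear": [0, 0, -0.04], "twist": 0}
  ]
}}

```text
clock: 6.5
eef_pos: [580.2, 87.0, 156.1]
tool_rot: [-3.138, 0.001, 1.516]
force: [0.2, 0.8, -0.2]
width: 50.9
gripper_force: 0.0
```

>>> {"fn": "drive_tool", "kwargs": {
  "motion": [
    {"fingers": 0.6, "linear": [0, 0, -0.04], "twist": 0},
    {"fingers": 0.6, "linear": [0, 0, -0.04], "twist": 0},
    {"fingers": 0.6, "linear": [0, 0, -0.03], "twist": 0},
    {"fingers": 0.6, "linear": [0, 0, 0], "twist": 0},
    {"fingers": 0.6, "linear": [0, 0, 0], "twist": 0}
  ]
}}

```text
clock: 6.92
eef_pos: [582.1, 87.4, 267.2]
tool_rot: [3.139, -0.001, 1.517]
force: [0.0, 0.6, 0.2]
width: 51.1
gripper_force: 0.0
```

Run:
```python
from h import *
from cell import cams,monitor
import cv2
s=monitor.read_state();print(s["eef_pos"],s["tool_rot"],s["width"],s["force"],s["qpos"])
a=cams.get_image("side")["color"];d=cams.get_image("scene");b=d["color"]
c=np.zeros((600,800,3),np.uint8)
z=lambda i,f:cv2.resize(i,None,fx=f,fy=f,interpolation=cv2.INTER_CUBIC)
c[:,:400]=z(a[130:280,235:335],4);c[:600,400:]=z(b[215:365,350:450],4)
cv2.imwrite("pics/p2.png",c)
print(w([576.2,-34.7,-.0515],[[0,-133,106]]))
plan(569.5,-168,260,np.pi/2-.052,.8)
```

```text
[582.1262778   87.42584058 267.16163463] [ 3.13866108e+00 -8.51279440e-04  1.51693062e+00] 51.06058425665708 [0.01985095 0.62818823 0.24922029] [-0.41038206  0.51786096  0.33394582  1.65993896 -0.19525828  0.9936071
 -0.06445723]
[[ 569.35352736 -167.52366435  106.        ]]
now [580.4  87.6 264.3] 1.517 rows 7
[-0.0365, 0.0004, 0.0006] -0.0
[-0.0365, 0.0004, 0.0006] -0.0
[-0.0365, 0.0004, 0.0006] -0.0
[-0.0365, 0.0004, 0.0006] -0.0
[-0.0365, 0.0004, 0.0006] -0.0
[-0.0365, 0.0004, 0.0006] -0.0
[-0.0365, 0.0004, 0.0006] -0.0
```

View pics/p2.png

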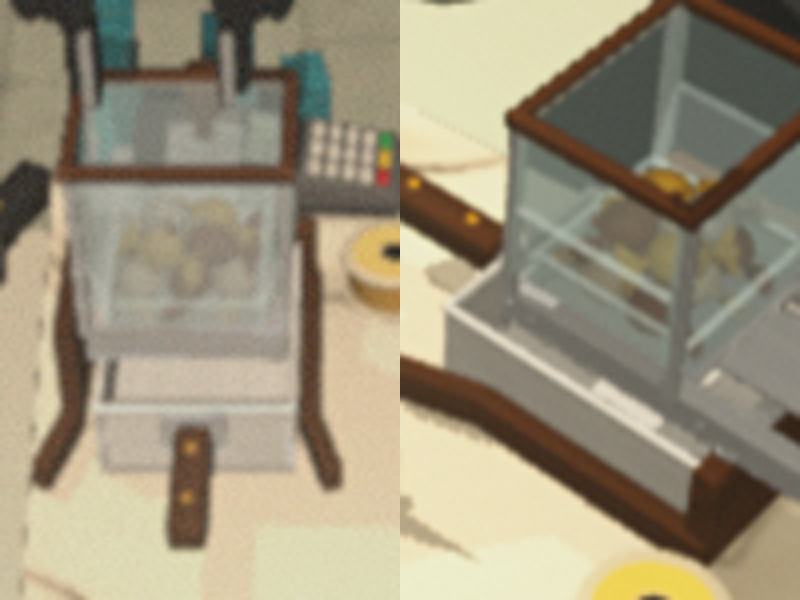

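The pan is seated: its end is at the cheek at about (700,480) and it sits square between the guides. Next is the gate knob.

>>> {"fn": "drive_tool", "kwargs": {
  "motion": [
    {"fingers": 0.8, "linear": [-0.0365, 0.0004, 0.0006], "twist": 0},
    {"fingers": 0.8, "linear": [-0.0365, 0.0004, 0.0006], "twist": 0},
    {"fingers": 0.8, "linear": [-0.0365, 0.0004, 0.0006], "twist": 0},
    {"fingers": 0.8, "linear": [-0.0365, 0.0004, 0.0006], "twist": 0},
    {"fingers": 0.8, "linear": [-0.0365, 0.0004, 0.0006], "twist": 0}
  ]
}}

```text
clock: 7.43
eef_pos: [572.2, -95.9, 260.2]
tool_rot: [-3.137, -0.0, 1.518]
force: [1.5, -0.6, 0.1]
width: 68.5
gripper_force: 0.0
```

>>> {"fn": "drive_tool", "kwargs": {
  "motion": [
    {"fingers": 0.8, "linear": [-0.0365, 0.0004, 0], "twist": 0},
    {"fingers": 0.8, "linear": [-0.0365, 0.0004, 0], "twist": 0},
    {"fingers": 0.8, "linear": [0, 0, 0], "twist": 0},
    {"fingers": 0.8, "linear": [0, 0, 0], "twist": 0}
  ]
}}

```text
clock: 7.77
eef_pos: [568.8, -170.5, 260.5]
tool_rot: [-3.137, 0.001, 1.512]
force: [0.4, 1.3, -1.6]
width: 68.2
gripper_force: 0.0
```

Run:
```python
from h import *
plan(569.4,-168.5,92,np.pi/2-.052,.8)
```

```text
now [ 568.8 -170.5  260.5] 1.512 rows 5
[0.0004, 0.0001, 0.0337] -0.001
[0.0004, 0.0001, 0.0337] -0.001
[0.0004, 0.0001, 0.0337] -0.001
[0.0004, 0.0001, 0.0337] -0.001
[0.0004, 0.0001, 0.0337] -0.001
```

>>> {"fn": "drive_tool", "kwargs": {
  "motion": [
    {"fingers": 0.8, "linear": [0.0004, 0, 0.034], "twist": 0},
    {"fingers": 0.8, "linear": [0.0004, 0, 0.034], "twist": 0},
    {"fingers": 0.8, "linear": [0.0004, 0, 0.034], "twist": 0},
    {"fingers": 0.8, "linear": [0.0004, 0, 0.034], "twist": 0},
    {"fingers": 0.8, "linear": [0, 0, 0.015], "twist": 0}
  ]
}}

```text
clock: 8.18
eef_pos: [567.4, -162.1, 106.0]
tool_rot: [-3.132, -0.003, 1.52]
force: [-0.0, -0.0, 0.1]
width: 68.5
gripper_force: 0.0
```

>>> {"fn": "drive_tool", "kwargs": {
  "motion": [
    {"fingers": 0.8, "linear": [0, 0, 0.016], "twist": 0},
    {"fingers": 0.8, "linear": [0, 0, 0], "twist": 0},
    {"fingers": 0.8, "linear": [0, 0, 0], "twist": 0}
  ]
}}

```text
clock: 8.43
eef_pos: [569.8, -163.9, 94.0]
tool_rot: [-3.138, -0.002, 1.519]
force: [0.8, 0.2, 0.3]
width: 68.3
gripper_force: 0.0
```

>>> {"fn": "drive_tool", "kwargs": {
  "motion": [
    {"fingers": 0, "linear": [0, 0, 0], "twist": 0},
    {"fingers": 0, "linear": [0, 0, 0], "twist": 0},
    {"fingers": 0, "linear": [0, 0, 0], "twist": 0},
    {"fingers": 0, "linear": [0, 0, 0], "twist": 0},
    {"fingers": 0, "linear": [0, 0, 0], "twist": 0}
  ]
}}

```text
clock: 8.85
eef_pos: [570.6, -165.8, 97.0]
tool_rot: [3.141, -0.0, 1.518]
force: [-2.4, -0.0, 6.4]
width: 22.9
gripper_force: 58.7
```

>>> {"fn": "drive_tool", "kwargs": {
  "motion": [
    {"fingers": 0, "linear": [-0.01, 0, 0], "twist": 0},
    {"fingers": 0, "linear": [-0.014, 0, 0], "twist": 0},
    {"fingers": 0, "linear": [-0.015, 0, 0], "twist": 0},
    {"fingers": 0, "linear": [-0.015, 0, 0], "twist": 0},
    {"fingers": 0, "linear": [-0.012, 0, 0], "twist": 0}
  ]
}}

```text
clock: 9.27
eef_pos: [566.5, -231.0, 96.9]
tool_rot: [-3.14, -0.002, 1.518]
force: [-3.6, 3.5, 8.5]
width: 22.4
gripper_force: 58.9
```

>>> {"fn": "drive_tool", "kwargs": {
  "motion": [
    {"fingers": 0, "linear": [-0.006, 0, 0], "twist": 0},
    {"fingers": 0, "linear": [-0.004, 0, 0], "twist": 0},
    {"fingers": 0, "linear": [-0.003, 0, 0], "twist": 0},
    {"fingers": 0, "linear": [-0.002, 0, 0], "twist": 0},
    {"fingers": 0, "linear": [0, 0, 0], "twist": 0}
  ]
}}

```text
clock: 9.68
eef_pos: [565.7, -243.1, 96.9]
tool_rot: [-3.139, -0.006, 1.519]
force: [-3.9, 7.8, 11.0]
width: 22.8
gripper_force: 59.4
```

>>> {"fn": "drive_tool", "kwargs": {
  "motion": [
    {"fingers": 0, "linear": [-0.002, 0, 0], "twist": 0},
    {"fingers": 0, "linear": [-0.002, 0, 0], "twist": 0},
    {"fingers": 0, "linear": [-0.002, 0, 0], "twist": 0},
    {"fingers": 0, "linear": [0, 0, 0], "twist": 0},
    {"fingers": 0, "linear": [0, 0, 0], "twist": 0}
  ]
}}

```text
clock: 10.1
eef_pos: [565.7, -243.1, 96.9]
tool_rot: [-3.137, -0.014, 1.522]
force: [-5.2, 16.3, 15.4]
width: 22.6
gripper_force: 59.9
```

Run:
```python
from h import *
from cell import cams,monitor
import cv2
s=monitor.read_state();print(s["eef_pos"],s["force"],s["width"])
a=cams.get_image("side")["color"];b=cams.get_image("scene")["color"]
c=np.zeros((600,800,3),np.uint8)
z=lambda i,f:cv2.resize(i,None,fx=f,fy=f,interpolation=cv2.INTER_CUBIC)
c[:,:400]=z(a[130:280,235:335],4);c[:600,400:]=z(b[215:365,360:460],4)
cv2.imwrite("pics/p3.png",c)
```

```text
[ 565.68574602 -243.14977347   96.87281503] [-5.20646448 16.30733304 15.42937526] 22.574887594893397
```

View pics/p3.png

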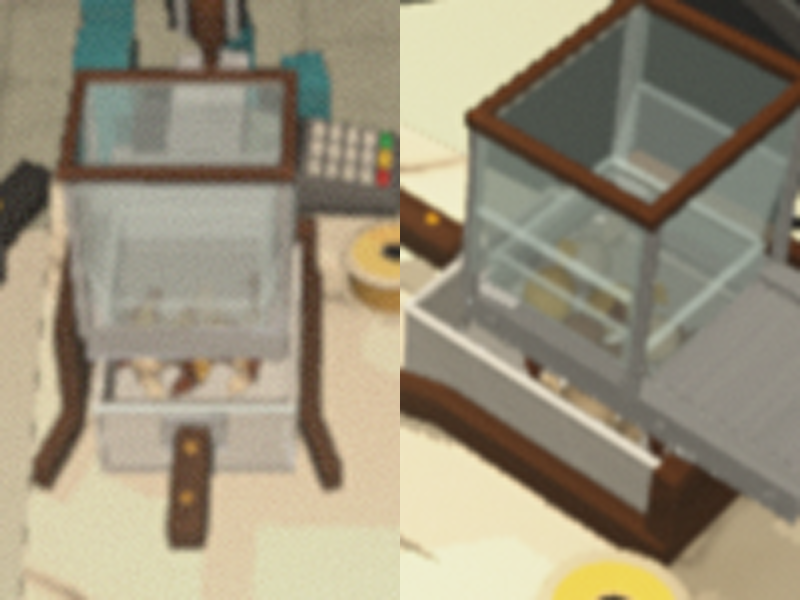

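The gate is fully out (the force rises with no motion), the bin is empty, and the pralines show in the pan at (130–260,375). I'll relax the pull and close the gate, watching the force.

>>> {"fn": "drive_tool", "kwargs": {
  "motion": [
    {"fingers": 0, "linear": [0.003, 0, 0], "twist": 0},
    {"fingers": 0, "linear": [0.003, 0, 0], "twist": 0},
    {"fingers": 0, "linear": [0, 0, 0], "twist": 0},
    {"fingers": 0, "linear": [0, 0, 0], "twist": 0},
    {"fingers": 0, "linear": [0, 0, 0], "twist": 0}
  ]
}}

```text
clock: 10.62
eef_pos: [565.7, -243.1, 97.0]
tool_rot: [-3.139, -0.005, 1.519]
force: [-4.9, 7.5, 10.1]
width: 22.6
gripper_force: 59.3
```

>>> {"fn": "drive_tool", "kwargs": {
  "motion": [
    {"fingers": 0, "linear": [0.006, 0, 0], "twist": 0},
    {"fingers": 0, "linear": [0.006, 0, 0], "twist": 0},
    {"fingers": 0, "linear": [0.006, 0, 0], "twist": 0},
    {"fingers": 0, "linear": [0.006, 0, 0], "twist": 0},
    {"fingers": 0, "linear": [0.006, 0, 0], "twist": 0}
  ]
}}

```text
clock: 11.03
eef_pos: [567.3, -218.4, 97.0]
tool_rot: [-3.141, 0.002, 1.517]
force: [-3.0, -1.3, 6.6]
width: 22.8
gripper_force: 58.8
```

>>> {"fn": "drive_tool", "kwargs": {
  "motion": [
    {"fingers": 0, "linear": [0.006, 0, 0], "twist": 0},
    {"fingers": 0, "linear": [0.006, 0, 0], "twist": 0},
    {"fingers": 0, "linear": [0.006, 0, 0], "twist": 0},
    {"fingers": 0, "linear": [0.006, 0, 0], "twist": 0},
    {"fingers": 0, "linear": [0, 0, 0], "twist": 0}
  ]
}}

```text
clock: 11.45
eef_pos: [568.9, -192.4, 97.0]
tool_rot: [-3.141, -0.0, 1.518]
force: [-3.2, 1.6, 7.1]
width: 22.5
gripper_force: 58.9
```

>>> {"fn": "drive_tool", "kwargs": {
  "motion": [
    {"fingers": 0, "linear": [0.006, 0, 0], "twist": 0},
    {"fingers": 0, "linear": [0.006, 0, 0], "twist": 0},
    {"fingers": 0, "linear": [0.006, 0, 0], "twist": 0},
    {"fingers": 0, "linear": [0.005, 0, 0], "twist": 0},
    {"fingers": 0, "linear": [0, 0, 0], "twist": 0}
  ]
}}

```text
clock: 11.87
eef_pos: [569.6, -181.7, 97.0]
tool_rot: [3.138, 0.016, 1.512]
force: [-2.8, -20.6, -1.2]
width: 21.9
gripper_force: 59.3
```

>>> {"fn": "drive_tool", "kwargs": {
  "motion": [
    {"fingers": 0, "linear": [0.004, 0, 0], "twist": 0},
    {"fingers": 0, "linear": [0.004, 0, 0], "twist": 0},
    {"fingers": 0, "linear": [0.003, 0, 0], "twist": 0},
    {"fingers": 0, "linear": [0.002, 0, 0], "twist": 0},
    {"fingers": 0, "linear": [0, 0, 0], "twist": 0}
  ]
}}

```text
clock: 12.28
eef_pos: [569.9, -180.6, 97.1]
tool_rot: [3.135, 0.03, 1.504]
force: [-2.9, -40.8, -9.5]
width: 22.1
gripper_force: 60.0
```

The gate is stopped about 20 mm short of shut, so a praline is probably in the gap. I'll back it out and try again.

>>> {"fn": "drive_tool", "kwargs": {
  "motion": [
    {"fingers": 0, "linear": [-0.02, 0, 0], "twist": 0},
    {"fingers": 0, "linear": [-0.02, 0, 0], "twist": 0},
    {"fingers": 0, "linear": [-0.02, 0, 0], "twist": 0},
    {"fingers": 0, "linear": [-0.018, 0, 0], "twist": 0},
    {"fingers": 0, "linear": [0, 0, 0], "twist": 0}
  ]
}}

```text
clock: 12.7
eef_pos: [566.0, -239.8, 96.9]
tool_rot: [3.141, 0.003, 1.512]
force: [-5.3, -2.2, 10.0]
width: 22.4
gripper_force: 62.2
```

>>> {"fn": "drive_tool", "kwargs": {
  "motion": [
    {"fingers": 0, "linear": [-0.003, 0, 0], "twist": 0},
    {"fingers": 0, "linear": [-0.002, 0, 0], "twist": 0},
    {"fingers": 0, "linear": [0, 0, 0], "twist": 0},
    {"fingers": 0, "linear": [0, 0, 0], "twist": 0}
  ]
}}

```text
clock: 13.03
eef_pos: [566.0, -239.5, 96.9]
tool_rot: [-3.141, -0.0, 1.516]
force: [-5.5, 0.2, 10.2]
width: 22.6
gripper_force: 62.3
```

Run:
```python
from h import *
from cell import cams,monitor
import cv2
s=monitor.read_state();print(s["eef_pos"],s["force"],s["width"])
a=cams.get_image("side")["color"];b=cams.get_image("scene")["color"]
c=np.zeros((600,800,3),np.uint8)
z=lambda i,f:cv2.resize(i,None,fx=f,fy=f,interpolation=cv2.INTER_CUBIC)
cl=lambda i:cv2.convertScaleAbs(i,alpha=1.5,beta=-60)
c[:,:400]=z(cl(a[172:247,247:297]),8);c[:,400:]=z(cl(b[252:327,370:420]),8)
cv2.imwrite("pics/p4.png",c)
for n in("side","scene"):
    print(n,proj(n,w([576.2,-34.7,-.0515],[[39,38,66],[-39,38,66],[-39,-38,66],[39,-38,66]])))
```

```text
[ 566.02690506 -239.50059518   96.9288134 ] [-5.50708188  0.21764002 10.20684145] 22.560201651610484
side [[263.66795087 212.30631645]
 [300.32643324 212.18997669]
 [301.06167344 190.18712529]
 [266.18644455 190.31353268]]
scene [[410.33839365 266.5670111 ]
 [383.32399471 289.39917757]
 [419.1869592  311.279611  ]
 [445.74194991 286.57306159]]
```

View pics/p4.png

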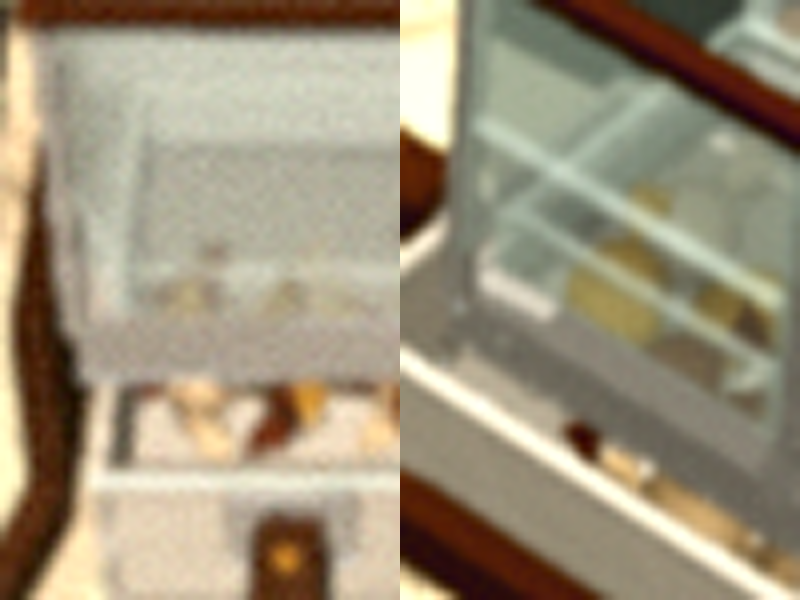

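The picture shows a gold praline standing near the left wall, at about (620,290) in the right-hand crop, which is what blocks the gate. I'll retry with a brisker stroke first.

>>> {"fn": "drive_tool", "kwargs": {
  "motion": [
    {"fingers": 0, "linear": [0.012, 0, 0], "twist": 0},
    {"fingers": 0, "linear": [0.015, 0, 0], "twist": 0},
    {"fingers": 0, "linear": [0.015, 0, 0], "twist": 0},
    {"fingers": 0, "linear": [0.015, 0, 0], "twist": 0},
    {"fingers": 0, "linear": [0.012, 0, 0], "twist": 0}
  ]
}}

```text
clock: 13.55
eef_pos: [569.8, -180.4, 97.1]
tool_rot: [3.138, 0.015, 1.515]
force: [-4.9, -38.7, -7.3]
width: 22.3
gripper_force: 60.3
```

>>> {"fn": "drive_tool", "kwargs": {
  "motion": [
    {"fingers": 0, "linear": [0.008, 0, 0], "twist": 0},
    {"fingers": 0, "linear": [0, 0, 0], "twist": 0},
    {"fingers": 0, "linear": [0, 0, 0], "twist": 0}
  ]
}}

```text
clock: 13.8
eef_pos: [569.8, -180.5, 97.0]
tool_rot: [3.136, 0.023, 1.508]
force: [-4.5, -32.3, -4.6]
width: 22.5
gripper_force: 60.7
```

Same jam. I'll leave the gate loosely there as a ceiling, then work the pan by its handle so that the standing praline tips over.

>>> {"fn": "drive_tool", "kwargs": {
  "motion": [
    {"fingers": 0, "linear": [-0.012, 0, 0], "twist": 0},
    {"fingers": 0, "linear": [-0.009, 0, 0], "twist": 0},
    {"fingers": 0, "linear": [0, 0, 0], "twist": 0},
    {"fingers": 0.8, "linear": [0, 0, 0], "twist": 0},
    {"fingers": 0.8, "linear": [0, 0, 0], "twist": 0}
  ]
}}

```text
clock: 14.22
eef_pos: [570.4, -182.7, 95.8]
tool_rot: [3.141, -0.001, 1.519]
force: [-0.5, 0.3, 0.5]
width: 45.4
gripper_force: 0.0
```

>>> {"fn": "drive_tool", "kwargs": {
  "motion": [
    {"fingers": 0.8, "linear": [0, 0, 0], "twist": 0},
    {"fingers": 0.8, "linear": [0, 0, 0], "twist": 0},
    {"fingers": 0.8, "linear": [0, 0, -0.03], "twist": 0},
    {"fingers": 0.8, "linear": [0, 0, -0.04], "twist": 0},
    {"fingers": 0.8, "linear": [0, 0, -0.04], "twist": 0}
  ]
}}

```text
clock: 14.63
eef_pos: [569.2, -182.8, 205.7]
tool_rot: [-3.139, -0.001, 1.519]
force: [0.7, -0.3, -0.2]
width: 68.1
gripper_force: 0.0
```

>>> {"fn": "drive_tool", "kwargs": {
  "motion": [
    {"fingers": 0.8, "linear": [0, 0, -0.04], "twist": 0},
    {"fingers": 0.8, "linear": [0, 0, -0.02], "twist": 0},
    {"fingers": 0.8, "linear": [0, 0, 0], "twist": 0},
    {"fingers": 0.8, "linear": [0, 0, 0], "twist": 0}
  ]
}}

```text
clock: 14.97
eef_pos: [570.7, -183.3, 266.7]
tool_rot: [3.139, 0.0, 1.519]
force: [-0.4, 0.5, 0.2]
width: 68.5
gripper_force: 0.0
```

Run:
```python
from h import *
plan(582.5,97,255,np.pi/2-.05,.8,n=8)
```

```text
now [ 570.7 -183.3  266.7] 1.519 rows 8
[0.0351, -0.0003, 0.0015] -0.0
[0.0351, -0.0003, 0.0015] -0.0
[0.0351, -0.0003, 0.0015] -0.0
[0.0351, -0.0003, 0.0015] -0.0
[0.0351, -0.0003, 0.0015] -0.0
[0.0351, -0.0003, 0.0015] -0.0
[0.0351, -0.0003, 0.0015] -0.0
[0.0351, -0.0003, 0.0015] -0.0
```

>>> {"fn": "drive_tool", "kwargs": {
  "motion": [
    {"fingers": 0.8, "linear": [0.035, -0.0003, 0], "twist": 0},
    {"fingers": 0.8, "linear": [0.035, -0.0003, 0], "twist": 0},
    {"fingers": 0.8, "linear": [0.035, -0.0003, 0], "twist": 0},
    {"fingers": 0.8, "linear": [0.035, -0.0003, 0], "twist": 0},
    {"fingers": 0.8, "linear": [0.035, -0.0003, 0], "twist": 0}
  ]
}}

```text
clock: 15.38
eef_pos: [576.3, -6.8, 263.4]
tool_rot: [-3.138, 0.0, 1.518]
force: [1.3, 0.4, 0.3]
width: 68.6
gripper_force: 0.0
```

>>> {"fn": "drive_tool", "kwargs": {
  "motion": [
    {"fingers": 0.8, "linear": [0.035, -0.0003, 0], "twist": 0},
    {"fingers": 0.8, "linear": [0.035, -0.0003, 0], "twist": 0},
    {"fingers": 0.8, "linear": [0.035, -0.0003, 0], "twist": 0},
    {"fingers": 0.8, "linear": [0, 0, 0.02], "twist": 0},
    {"fingers": 0.8, "linear": [0, 0, 0.035], "twist": 0}
  ]
}}

```text
clock: 15.8
eef_pos: [583.8, 100.4, 211.0]
tool_rot: [3.137, -0.003, 1.524]
force: [1.2, -0.5, -0.2]
width: 68.6
gripper_force: 0.0
```

>>> {"fn": "drive_tool", "kwargs": {
  "motion": [
    {"fingers": 0.8, "linear": [0, 0, 0.035], "twist": 0},
    {"fingers": 0.8, "linear": [0, 0, 0.035], "twist": 0},
    {"fingers": 0.8, "linear": [0, 0, 0.035], "twist": 0},
    {"fingers": 0.8, "linear": [0, 0, 0], "twist": 0},
    {"fingers": 0.8, "linear": [0, 0, 0], "twist": 0}
  ]
}}

```text
clock: 16.22
eef_pos: [579.8, 95.7, 103.0]
tool_rot: [-3.135, 0.002, 1.518]
force: [-0.3, -0.5, 0.8]
width: 68.3
gripper_force: 0.0
```

Run:
```python
from h import *
plan(582.5,97,20,np.pi/2-.05,.8,n=4)
```

```text
now [579.8  95.7 103. ] 1.518 rows 4
[0.0004, 0.0007, 0.0207] -0.001
[0.0004, 0.0007, 0.0207] -0.001
[0.0003, 0.0007, 0.0207] -0.001
[0.0003, 0.0007, 0.0207] -0.001
```

Descend, grip, then pull out about 22 mm.

>>> {"fn": "drive_tool", "kwargs": {
  "motion": [
    {"fingers": 0.8, "linear": [0.0003, 0.0007, 0.021], "twist": 0},
    {"fingers": 0.8, "linear": [0.0003, 0.0007, 0.021], "twist": 0},
    {"fingers": 0.8, "linear": [0.0003, 0.0007, 0.021], "twist": 0},
    {"fingers": 0.8, "linear": [0.0003, 0, 0.018], "twist": 0},
    {"fingers": 0.8, "linear": [0, 0, 0], "twist": 0}
  ]
}}

```text
clock: 16.63
eef_pos: [583.7, 97.2, 23.7]
tool_rot: [-3.139, 0.0, 1.518]
force: [-0.4, -0.4, 0.4]
width: 68.7
gripper_force: 0.0
```

>>> {"fn": "drive_tool", "kwargs": {
  "motion": [
    {"fingers": 0, "linear": [0, 0, 0], "twist": 0},
    {"fingers": 0, "linear": [0, 0, 0], "twist": 0},
    {"fingers": 0, "linear": [0, 0, 0], "twist": 0},
    {"fingers": 0, "linear": [0, 0, 0], "twist": 0},
    {"fingers": 0, "linear": [0, 0, 0], "twist": 0}
  ]
}}

```text
clock: 17.05
eef_pos: [584.5, 97.6, 26.2]
tool_rot: [3.141, -0.001, 1.517]
force: [-2.3, 0.8, 8.4]
width: 18.8
gripper_force: 60.6
```

>>> {"fn": "drive_tool", "kwargs": {
  "motion": [
    {"fingers": 0, "linear": [0.004, 0, 0], "twist": 0},
    {"fingers": 0, "linear": [0.006, 0, 0], "twist": 0},
    {"fingers": 0, "linear": [0.006, 0, 0], "twist": 0},
    {"fingers": 0, "linear": [0.006, 0, 0], "twist": 0},
    {"fingers": 0, "linear": [0, 0, 0], "twist": 0}
  ]
}}

```text
clock: 17.47
eef_pos: [586.7, 117.4, 26.0]
tool_rot: [3.139, 0.002, 1.518]
force: [-0.5, -3.6, 7.3]
width: 18.7
gripper_force: 60.3
```

>>> {"fn": "drive_tool", "kwargs": {
  "motion": [
    {"fingers": 0, "linear": [-0.012, 0.003, 0], "twist": 0},
    {"fingers": 0, "linear": [0.016, -0.006, 0], "twist": 0},
    {"fingers": 0, "linear": [-0.016, 0.006, 0], "twist": 0},
    {"fingers": 0, "linear": [0.016, -0.006, 0], "twist": 0},
    {"fingers": 0, "linear": [-0.012, 0.003, 0], "twist": 0}
  ]
}}

```text
clock: 17.88
eef_pos: [586.6, 115.1, 26.4]
tool_rot: [3.138, -0.004, 1.521]
force: [-1.9, 9.4, 9.1]
width: 18.7
gripper_force: 60.9
```

>>> {"fn": "drive_tool", "kwargs": {
  "motion": [
    {"fingers": 0, "linear": [0.014, 0.003, 0], "twist": 0},
    {"fingers": 0, "linear": [-0.016, -0.006, 0], "twist": 0},
    {"fingers": 0, "linear": [0.016, 0.006, 0], "twist": 0},
    {"fingers": 0, "linear": [-0.016, -0.003, 0], "twist": 0},
    {"fingers": 0, "linear": [0, 0, 0], "twist": 0}
  ]
}}

```text
clock: 18.3
eef_pos: [586.8, 110.2, 26.3]
tool_rot: [3.138, -0.003, 1.518]
force: [0.8, 3.5, 3.8]
width: 18.7
gripper_force: 60.5
```

Run:
```python
from h import *
from cell import cams,monitor
import cv2
s=monitor.read_state();print(s["eef_pos"],s["force"],s["width"])
d=cams.get_image("scene")["color"];cv2.imwrite("pics/q1.png",d)
p4=cv2.imread("pics/p4.png")
# compare saturation (coloured pralines) in bin-floor area: region inside clear front wall
b=cams.get_image("side")["color"];cv2.imwrite("pics/q2.png",b)
hs=lambda i:cv2.cvtColor(cv2.GaussianBlur(i,(3,3),0),cv2.COLOR_BGR2HSV)
H=hs(d)[270:312,382:424]
print("\n".join("".join("%4d"%v for v in r[::3]) for r in H[::3,:,1]))
H=hs(b)[186:216,258:304]
print("\n".join("".join("%4d"%v for v in r[::3]) for r in H[::3,:,1]))
```

```text
[586.83579686 110.22691553  26.27580561] [0.84885265 3.5361858  3.84839419] 18.699467011224066
  20  19  21  21  21  21  23  24  24  25  25  31  54 144
  23  24  19  18  22  23  24  28  28  29  29  28  22  28
  24  22  20  18  18  22  25  31  28  31  27  21  23  19
  22  21  19  20  31  41  24  25  29  26  21  19  21  21
  21  21  21  21  36  70  32  22  21  20  21  21  21  26
  20  24  39  68  44  29  28  24  19  18  19  22  22  26
  24  25  48  87  88  50  20  19  19  19  19  19  21  24
  27  27  24  38  66  30  22  19  19  19  20  21  21  22
  24  27  26  26  26  21  22  22  21  21  18  19  22  19
  31  28  28  24  26  26  20  19  23  23  19  19  18  21
  37  42  38  28  25  27  26  26  20  21  19  21  23  18
  38  51 122  54  28  24  27  27  24  24  21  23  23  19
  39  38  40  59  77  33  26  26  28  26  24  20  25  20
  39  39  39  38  44  74  63  30  28  28  23  23  25  20
  73  75  72  75  74  73  75  74  74  75  73  74  45  17  19  20
  74  75  74  77  75  72  73  75  74  76  73  60  36  19  18  23
  42  68  74  75  73  74  73  75  74  67  39  55  24  20  20  21
  60  47  35  47  57  59  57  43  36  52  55  28  36  21  19  20
  22  34  54  60  66  64  59  64  63  42  27  33  35  24  19  19
  33  36  27  26  23  25  25  25  27  36  35  38  40  21  20  21
  42  38  37  36  35  36  34  37  36  36  44  44  43  21  19  22
  40  46  38  40  37  34  35  40  37  36  38  50  43  34  23  31
  49  46  40  36  36  40  41  42  34  46  44  48  49  43  27  30
  50  43  42  37  36  40  37  41  42  36  42  44  54  30  23  26
```

>>> {"fn": "drive_tool", "kwargs": {
  "motion": [
    {"fingers": 0, "linear": [-0.006, 0, 0], "twist": 0},
    {"fingers": 0, "linear": [-0.004, 0, 0], "twist": 0},
    {"fingers": 0, "linear": [-0.003, 0, 0], "twist": 0},
    {"fingers": 0, "linear": [-0.002, 0, 0], "twist": 0},
    {"fingers": 0, "linear": [0, 0, 0], "twist": 0}
  ]
}}

```text
clock: 18.82
eef_pos: [586.1, 98.7, 26.3]
tool_rot: [3.138, -0.006, 1.52]
force: [0.8, 7.9, 9.2]
width: 18.5
gripper_force: 61.1
```

>>> {"fn": "drive_tool", "kwargs": {
  "motion": [
    {"fingers": 0, "linear": [-0.003, 0, 0], "twist": 0},
    {"fingers": 0, "linear": [-0.002, 0, 0], "twist": 0},
    {"fingers": 0, "linear": [-0.002, 0, 0], "twist": 0},
    {"fingers": 0, "linear": [0, 0, 0], "twist": 0}
  ]
}}

```text
clock: 19.15
eef_pos: [586.2, 97.9, 26.3]
tool_rot: [3.138, -0.012, 1.523]
force: [2.0, 18.5, 7.3]
width: 18.3
gripper_force: 60.9
```

>>> {"fn": "drive_tool", "kwargs": {
  "motion": [
    {"fingers": 0, "linear": [0.004, -0.001, 0], "twist": 0},
    {"fingers": 0.6, "linear": [0, 0, 0], "twist": 0},
    {"fingers": 0.6, "linear": [0, 0, 0], "twist": 0},
    {"fingers": 0.6, "linear": [0, 0, 0], "twist": 0},
    {"fingers": 0.6, "linear": [0, 0, -0.02], "twist": 0}
  ]
}}

```text
clock: 19.57
eef_pos: [580.1, 89.5, 41.5]
tool_rot: [-3.134, 0.003, 1.517]
force: [0.2, 0.3, 0.2]
width: 51.2
gripper_force: 0.0
```

>>> {"fn": "drive_tool", "kwargs": {
  "motion": [
    {"fingers": 0.6, "linear": [0, 0, -0.04], "twist": 0},
    {"fingers": 0.6, "linear": [0, 0, -0.04], "twist": 0},
    {"fingers": 0.6, "linear": [0, 0, -0.04], "twist": 0},
    {"fingers": 0.6, "linear": [0, 0, -0.04], "twist": 0},
    {"fingers": 0.6, "linear": [0, 0, -0.04], "twist": 0}
  ]
}}

```text
clock: 19.98
eef_pos: [582.4, 89.6, 246.2]
tool_rot: [-3.14, 0.001, 1.516]
force: [1.9, 0.4, -1.2]
width: 51.5
gripper_force: 0.0
```

>>> {"fn": "drive_tool", "kwargs": {
  "motion": [
    {"fingers": 0.8, "linear": [-0.03, 0, -0.015], "twist": 0},
    {"fingers": 0.8, "linear": [-0.038, 0, 0], "twist": 0},
    {"fingers": 0.8, "linear": [-0.038, 0, 0], "twist": 0},
    {"fingers": 0.8, "linear": [-0.038, 0, 0], "twist": 0},
    {"fingers": 0.8, "linear": [-0.038, 0, 0], "twist": 0}
  ]
}}

```text
clock: 20.4
eef_pos: [572.4, -93.3, 259.5]
tool_rot: [-3.141, 0.001, 1.516]
force: [1.3, 0.8, 0.3]
width: 67.9
gripper_force: 0.0
```

>>> {"fn": "drive_tool", "kwargs": {
  "motion": [
    {"fingers": 0.8, "linear": [-0.038, 0, 0], "twist": 0},
    {"fingers": 0.8, "linear": [-0.038, 0, 0], "twist": 0},
    {"fingers": 0.8, "linear": [-0.01, 0, 0], "twist": 0},
    {"fingers": 0.8, "linear": [0, 0, 0], "twist": 0},
    {"fingers": 0.8, "linear": [0, 0, 0], "twist": 0}
  ]
}}

```text
clock: 20.82
eef_pos: [568.2, -177.3, 259.1]
tool_rot: [-3.14, -0.0, 1.515]
force: [0.4, 0.2, -0.2]
width: 68.5
gripper_force: 0.0
```

Run:
```python
from h import *
plan(569.5,-183,95,np.pi/2-.052,.8,n=5)
```

```text
now [ 568.2 -177.3  259.1] 1.515 rows 5
[-0.0011, 0.0003, 0.0328] -0.001
[-0.0011, 0.0003, 0.0328] -0.001
[-0.0011, 0.0003, 0.0328] -0.001
[-0.0011, 0.0003, 0.0328] -0.001
[-0.0011, 0.0003, 0.0328] -0.001
```

>>> {"fn": "drive_tool", "kwargs": {
  "motion": [
    {"fingers": 0.8, "linear": [-0.002, 0.0003, 0.034], "twist": 0},
    {"fingers": 0.8, "linear": [-0.002, 0.0003, 0.034], "twist": 0},
    {"fingers": 0.8, "linear": [-0.002, 0.0003, 0.034], "twist": 0},
    {"fingers": 0.8, "linear": [-0.002, 0, 0.034], "twist": 0},
    {"fingers": 0.8, "linear": [-0.001, 0, 0.028], "twist": 0}
  ]
}}

```text
clock: 21.23
eef_pos: [568.8, -182.8, 93.1]
tool_rot: [-3.139, -0.002, 1.52]
force: [-0.3, 0.5, 0.5]
width: 68.3
gripper_force: 0.0
```

>>> {"fn": "drive_tool", "kwargs": {
  "motion": [
    {"fingers": 0.8, "linear": [0, 0, 0], "twist": 0},
    {"fingers": 0, "linear": [0, 0, 0], "twist": 0},
    {"fingers": 0, "linear": [0, 0, 0], "twist": 0},
    {"fingers": 0, "linear": [0, 0, 0], "twist": 0},
    {"fingers": 0, "linear": [0, 0, 0], "twist": 0}
  ]
}}

```text
clock: 21.65
eef_pos: [569.3, -185.5, 98.0]
tool_rot: [3.141, -0.0, 1.518]
force: [-3.4, 1.3, 6.9]
width: 22.5
gripper_force: 58.8
```

>>> {"fn": "drive_tool", "kwargs": {
  "motion": [
    {"fingers": 0, "linear": [0, 0, 0], "twist": 0},
    {"fingers": 0, "linear": [0.004, 0, 0], "twist": 0},
    {"fingers": 0, "linear": [0.005, 0, 0], "twist": 0},
    {"fingers": 0, "linear": [0.005, 0, 0], "twist": 0},
    {"fingers": 0, "linear": [0, 0, 0], "twist": 0}
  ]
}}

```text
clock: 22.07
eef_pos: [570.2, -172.7, 98.1]
tool_rot: [3.14, 0.002, 1.517]
force: [-3.5, -1.0, 6.2]
width: 22.8
gripper_force: 59.6
```

It passed the jam point; now to finish closing.

>>> {"fn": "drive_tool", "kwargs": {
  "motion": [
    {"fingers": 0, "linear": [0.004, 0, 0], "twist": 0},
    {"fingers": 0, "linear": [0.003, 0, 0], "twist": 0},
    {"fingers": 0, "linear": [0.003, 0, 0], "twist": 0},
    {"fingers": 0, "linear": [0, 0, 0], "twist": 0}
  ]
}}

```text
clock: 22.4
eef_pos: [570.9, -162.0, 98.1]
tool_rot: [3.14, 0.001, 1.518]
force: [-3.4, -0.5, 6.4]
width: 22.1
gripper_force: 59.6
```

>>> {"fn": "drive_tool", "kwargs": {
  "motion": [
    {"fingers": 0, "linear": [0.003, 0, 0], "twist": 0},
    {"fingers": 0, "linear": [0.003, 0, 0], "twist": 0},
    {"fingers": 0, "linear": [0.002, 0, 0], "twist": 0},
    {"fingers": 0, "linear": [0, 0, 0], "twist": 0}
  ]
}}

```text
clock: 22.73
eef_pos: [571.0, -160.0, 98.1]
tool_rot: [3.138, 0.008, 1.515]
force: [-2.9, -10.3, 3.5]
width: 22.3
gripper_force: 59.2
```

>>> {"fn": "drive_tool", "kwargs": {
  "motion": [
    {"fingers": 0, "linear": [0.003, 0, 0], "twist": 0},
    {"fingers": 0, "linear": [0.003, 0, 0], "twist": 0},
    {"fingers": 0, "linear": [0, 0, 0], "twist": 0}
  ]
}}

```text
clock: 22.98
eef_pos: [571.0, -159.9, 98.1]
tool_rot: [3.137, 0.015, 1.512]
force: [-3.2, -21.1, -0.6]
width: 22.4
gripper_force: 59.1
```

>>> {"fn": "drive_tool", "kwargs": {
  "motion": [
    {"fingers": 0, "linear": [-0.005, 0, 0], "twist": 0},
    {"fingers": 0, "linear": [-0.005, 0, 0], "twist": 0},
    {"fingers": 0.8, "linear": [0, 0, 0], "twist": 0},
    {"fingers": 0.8, "linear": [0, 0, 0], "twist": 0},
    {"fingers": 0.8, "linear": [0, 0, 0], "twist": 0}
  ]
}}

```text
clock: 23.4
eef_pos: [571.7, -156.9, 96.4]
tool_rot: [3.14, -0.0, 1.519]
force: [-0.3, 0.4, 0.1]
width: 58.2
gripper_force: 0.0
```

>>> {"fn": "drive_tool", "kwargs": {
  "motion": [
    {"fingers": 0.8, "linear": [0, 0, 0], "twist": 0},
    {"fingers": 0.8, "linear": [0, 0, -0.03], "twist": 0},
    {"fingers": 0.8, "linear": [0, 0, -0.04], "twist": 0},
    {"fingers": 0.8, "linear": [0, 0, -0.04], "twist": 0},
    {"fingers": 0.8, "linear": [0, 0, -0.04], "twist": 0}
  ]
}}

```text
clock: 23.82
eef_pos: [570.6, -156.9, 247.1]
tool_rot: [-3.141, -0.0, 1.518]
force: [1.3, -0.6, 0.5]
width: 68.3
gripper_force: 0.0
```

>>> {"fn": "drive_tool", "kwargs": {
  "motion": [
    {"fingers": 0.8, "linear": [0, 0, -0.035], "twist": 0},
    {"fingers": 0.8, "linear": [-0.04, 0, -0.015], "twist": 0},
    {"fingers": 0.8, "linear": [-0.04, 0, 0], "twist": 0},
    {"fingers": 0.8, "linear": [0, 0, 0], "twist": 0},
    {"fingers": 0.8, "linear": [0, 0, 0], "twist": 0}
  ]
}}

```text
clock: 24.23
eef_pos: [565.8, -239.4, 295.6]
tool_rot: [3.141, 0.002, 1.513]
force: [-0.7, 1.0, -0.1]
width: 68.5
gripper_force: 0.0
```

Run:
```python
from h import *
from cell import cams
import cv2
np.set_printoptions(precision=1,suppress=True,linewidth=150)
a=cams.get_image("scene")["color"];b=cams.get_image("side")["color"];cv2.imwrite("pics/f1.png",a);cv2.imwrite("pics/f2.png",b)
P=[576.2,-34.7,-.0515]
# knob: template match from start image (gate ~5 mm open then), gives shift
s0=cv2.imread("pics/scene0.png");p2=cv2.imread("pics/side0.png")
def m(src,dst,x0,y0,x1,y1,r=12):
    t=src[y0:y1,x0:x1];R=cv2.matchTemplate(dst[y0-r:y1+r,x0-r:x1+r],t,cv2.TM_CCOEFF_NORMED);_,v,_,l=cv2.minMaxLoc(R)
    x,y=l;sub=lambda q:(q[0]-q[2])/(2*(q[0]-2*q[1]+q[2])) if len(q)==3 else 0
    return l[0]-r+sub(R[y,x-1:x+2]),l[1]-r+sub(R[y-1:y+2,x]),v
print("knob scene",m(s0,a,479,299,498,330))
print("px per mm y",np.diff(proj("scene",w(P,[[0,-132,106],[0,-131,106]])),axis=0))
print("card",m(s0,a,316,314,352,345),"spool",m(s0,a,392,350,436,392))
for n,i in(("scene",a),("side",b)):
    H=cv2.cvtColor(cv2.GaussianBlur(i,(3,3),0),cv2.COLOR_BGR2HSV)[:,:,1]
    q=proj(n,w(P,[[35,34,72],[-35,34,72],[-35,-34,72],[35,-34,72]])).astype(np.int32)
    k=np.zeros(H.shape,np.uint8);cv2.fillConvexPoly(k,q,1);v=H[k>0];print(n,"bin floor sat pct",np.percentile(v,[50,90,98,100]))
# pan: compare with p2 crop (seated before)
c=cv2.imread("pics/p2.png");old=cv2.resize(c[:,:400],(100,150),interpolation=cv2.INTER_AREA)
new=b[130:280,235:335];t=old[95:140,20:78];R=cv2.matchTemplate(new[85:150,10:88],t,cv2.TM_CCOEFF_NORMED);_,v,_,l=cv2.minMaxLoc(R);print("pan side shift",l[0]-10,l[1]-10,v)
```

```text
knob scene (np.float32(-2.2237425), np.float32(-1.3871673), 0.9613580107688904)
px per mm y [[-0.6 -0.3]]
card (np.float32(-0.003064983), np.float32(0.009355404), 0.9994322657585144) spool (np.float32(-0.00922556), np.float32(-0.0070800455), 0.9966784119606018)
scene bin floor sat pct [20. 23. 27. 72.]
side bin floor sat pct [21. 23. 23. 25.]
pan side shift -1 0 0.9016494750976562
```

```bash
python3 -c "
from cell import ctrl
print(ctrl.finish_job())"
```

```text
the job is handed in; nothing more can be done
None
```

The job is handed in, with the pan seated under the hopper and full as far as I could see, the gate pushed fully shut, and the card and spool unmoved; on the way a praline jammed the gate about 20 mm short of shut, so I shook the pan by its handle and pushed it back against the stop before closing (the bin read empty, but I did not count the ten pralines in the pan).

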